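# Cull the chipped breakfast board

## Robot

A 7-joint arm with a two-finger parallel gripper is mounted at the origin on a cart in front of the work surface, level with it; the furniture and walls round the work are solid. World frame = base frame: x ahead of the robot, y to its left, z up, the work surface at z = 0. Lengths are in mm, angles in rad, forces in N, time in s.
With the tool pointing down it reaches from about 375 to 925 mm from the base axis. Payload 3.1 kg.
Tool frame: the origin (TCP) lies at the very end of the fingers, on their centre line; the grasp point (between the pads) lies 19 mm behind it; z points along the fingers, y is the line along which they close (so a half turn about z gives the same grasp; the last joint's range is limited). The gripper opens to 85 mm and grips with 20 to 120 N. Pads are 22 mm wide; open, the fingers measure 114 mm over their backs; the gripper's body (76 mm by 85 mm) begins 54 mm behind the grasp point. The pads swing forward as they close: fully open they stand 13 mm farther back than shut.
Start: joints at [1.028, 0.383, 0.044, 1.598, -0.018, 1.161, -0.05], TCP at [279.699, -586.746, 231.269] pointing down, gripper open.
Joint ranges: [-2.61, 2.61], [-0.41, 2.15], [-1.48, 1.57], [0, 2.5], [-1.57, 4.71], [0.05, 1.97], [-2.85, 2.85]. Speed limits (rad/s): [2.79, 2.79, 3.14, 3.14, 3.14, 3.14, 3.14].

## Interface

Orientations are given as a unit quaternion [w, x, y, z].
In Python, from plant import ctrl gives the robot as it stands. Calls block until the motion is done:
- ctrl.movep(position, orientation): joint-space move of the TCP to a pose.
- ctrl.move_l(position, rot=None, velocity=150): straight line of the TCP; rot=None keeps the orientation; velocity is the mean speed in mm/s.
- ctrl.goto_joints(angles): joint-space move.
- ctrl.let_go() and ctrl.close(): open the fingers fully, or close them until they stop; the grip force is fixed at half the most.
- ctrl.wait(seconds).
- ctrl.solve_ik(position, orientation): joint angles nearest the present ones, or None.
- ctrl.get_state(): the state.
- ctrl.read_camera(name): name is "scene" or "top" or "wrist"; returns the picture (400x640x3 uint8, red, green, blue); there is no depth.
- ctrl.get_calibration(name): a dict with "fovy" (degrees; the focal length in pixels is half the picture's height over the tangent of half this angle, whatever the lens; pixels are square), "cx", "cy" (the principal point, pixels), "T" (4x4, takes a point from camera to world coordinates). Camera axes: x right, y down, z forward; pixel columns grow to the right and rows downward; lengths in mm; the calibration is good to about 2 mm. A picture is of the moment at which its call begins: read the wrist's pose just before it. get_calibration takes no time and is no camera call; for the wrist camera it gives the pose at the moment of the call.
A pose or a line that the arm cannot do raises ctrl.PlanningError and nothing moves.
- ctrl.finish_job(): hands the job in; it is judged then, once.
Trained networks look in the newest picture that a camera, given by its name, has taken for a name from the list of things; names that differ only in an ending like _2 or _b are one class to them, and where a whole thing is asked for, a point or a joint stands for the part that bears it (a point fixed in the world has none). Each returns a list of dicts, best first, with "confidence" (0 to 1); they miss things now and then, are a little off and sometimes report something else, mostly with a low value. They report only what shows in the picture. A call takes as long as a camera call.
- ctrl.cut_out(target, camera): "pixels" (400x640 bool, what is visible of it) and "box" ([left, top, width, height] in pixels, round what is visible of it).
The state is a dict: "time_s": time; "q": joint angles; "dq": joint speeds; "tau": joint torques, N m; "ee_pos": TCP position; "ee_rot": TCP orientation; "force": force on the tool from outside, world axes, zero at the start; "ft_torque": the same for the moment, N m; "grip_width": finger opening in mm; "gripper_force": force on a finger pad.
Only numpy, scipy, OpenCV 4.12 (cv2) and the standard library are available. Lean on these libraries where they do the work, as an engineer would, in place of code of your own. Each camera call takes 0.05 s, during which the arm holds its last target. There are 200 camera calls.

## Task

One of the five breakfast boards in the rack has a corner snapped off, and they stand too close together to take hold of one from above. Push the chipped one out endways from behind, over the low lip at the front of the rack, until it overbalances and stays there by itself, nose down on the worktop; then take it by the end that sticks out, set it gently down on its long edge in the slim box (it may lean) and let go. Leave the four sound boards standing in the rack and the mug, jar and tin where they are.

Things in the scene. Friction and masses are not known exactly. Their poses are not given: they have to be found in the camera images.
- board_chipped: the chipped wooden board: like the sound ones (150 mm long, 88 high, 14 thick, 0.11 to 0.23 kg) but its top front corner is snapped off: the front end stops 48 mm above its underside, the top edge starts 42 mm behind the front end. Stands in any of the five places. Origin at the middle of its underside, 75 mm from either end; x along its length (front end -x), y across its thickness, z up
- chipped_mid (a point): the middle of the chipped board: 44 mm up its z axis from its origin
- board_a: a sound wooden breakfast board, 150 mm long, 88 mm high and 14 mm thick, corners rounded (radius 17 mm), standing on its long edge in the rack; origin at the middle of its underside, x along its length (the front end, towards the robot, at -x), y across its thickness, z up; 0.16 kg
- board_b: a sound wooden breakfast board, 150 mm long, 88 mm high and 14 mm thick, corners rounded (radius 17 mm), standing on its long edge in the rack; origin at the middle of its underside, x along its length (the front end, towards the robot, at -x), y across its thickness, z up; 0.16 kg
- board_c: a sound wooden breakfast board, 150 mm long, 88 mm high and 14 mm thick, corners rounded (radius 17 mm), standing on its long edge in the rack; origin at the middle of its underside, x along its length (the front end, towards the robot, at -x), y across its thickness, z up; 0.16 kg
- board_d: a sound wooden breakfast board, 150 mm long, 88 mm high and 14 mm thick, corners rounded (radius 17 mm), standing on its long edge in the rack; origin at the middle of its underside, x along its length (the front end, towards the robot, at -x), y across its thickness, z up; 0.16 kg
- rack: wooden board rack, fixed: plank 110 (x) by 186 mm (y), top 30 mm above the worktop. Dowels 13 mm thick at y = -75 to 75 mm every 30 mm: a front row (x = -38 mm, tops 78 mm above the worktop) and a short back row (x = 38 mm, tops at 46 mm). The boards stand loose between them along x, 30 mm apart (16 mm of air), front ends level with the plank's, back ends 42 to 48 mm proud. Origin: middle of its underside, front -x
- rack_front (a point): middle of the low rounded lip along the plank's front, 3 mm high. A board pushed low on its back end by the fingertips alone (20 to 35 mm above its underside, the gripper leaning back about 0.5 rad so that nothing higher touches) rides over it with under 10 N; pushed high up it may jam and rear up. With its middle 7 to 35 mm past the lip it stays nose down, sloping 0.3 to 0.55 rad
- slim_box: slim open plywood box, fixed: outside 196 mm (x) by 70 mm (y) by 50 mm high, walls and floor 7 mm, so the inside is 182 by 56 mm. Origin at the middle of its underside
- mug_1: green mug, 96 mm high, a bystander
- jar_1: glass jar with a red lid, 83 mm high, a bystander
- tin_1: flat round tin, 86 mm across and 40 mm high, a bystander

How it is judged (in metres and radians):
On the way:
1. the chipped board has been pushed out over the front of the rack and stays by itself, nose down, with its middle past the lip, nothing of the robot touching it (x of board_chipped in the frame of rack below -0.055 m and angle between board_chipped's own z axis and vertical above 0.15 rad and angle between board_chipped's own y axis and vertical above 1.3 rad and contact force between the fingers and board_chipped below 0.3 N and linear speed of board_chipped below 0.03 m/s), for 0.2 s.
At the end, for the whole second after the job is handed in: the chipped board is let go and at rest in the slim box on its long edge (its middle within 30 mm of the box's lengthways and 35 mm across, 20 to 70 mm high, leaning under 1 rad); the sound boards stand in the rack, moved under 20 mm, leaning under 0.2 rad (x of chipped_mid in the frame of slim_box between -0.03 and 0.03 m and y of chipped_mid in the frame of slim_box between -0.035 and 0.035 m and z of chipped_mid in the frame of slim_box between 0.02 and 0.07 m and angle between board_chipped's own z axis and vertical below 1 rad and linear speed of board_chipped below 0.02 m/s and distance of each of board_a, board_b, board_c, board_d from where it was at the start of the episode below 0.02 m and angle between each of board_a, board_b, board_c, board_d's own z axis and vertical below 0.2 rad); the robot touches nothing.
It fails at once if a sound board is moved by more than 20 mm (distance of any of board_a, board_b, board_c, board_d from where it was at the start of the episode above 0.02 m).
It fails at once if the mug, the jar or the tin is moved by more than 20 mm (distance of any of mug_1, jar_1, tin_1 from where it was at the start of the episode above 0.02 m).
It fails at once if the chipped board is dropped or flung (faster than 1 m/s) (linear speed of board_chipped above 1 m/s).
It fails at once if the chipped board is knocked into the box (more than 45 N between them) (contact force between board_chipped and slim_box above 45 N).
It also fails if it takes over 46 s, if anything falls off the work surface, if the arm or the gripper's body presses on something with over 40 N, if the wrist force passes 120 N, or if a joint passes its speed limit or range.

## Working session

There is one attempt and no reset: what is moved stays moved. The work goes in short steps, each a Python script; the robot and the scene stay as the last script left them, time stands still between calls to the robot, and variables do not carry over. Pictures are saved under pics/ and viewed, at most 10 in all, crops included, and the job is handed in when it is done.

```bash
ls; mkdir -p pics
cat > h.py <<'E'
import numpy as np, cv2
from plant import ctrl
def K(c):
    f=200/np.tan(np.radians(c['fovy'])/2); return f,c['cx'],c['cy'],np.array(c['T'])
def ray(c,u,v):
    f,cx,cy,T=K(c); d=T[:3,:3]@np.array([(u-cx)/f,(v-cy)/f,1]); return T[:3,3],d
def atz(c,u,v,z):
    o,d=ray(c,u,v); return o+d*(z-o[2])/d[2]
def proj(c,p):
    f,cx,cy,T=K(c); q=T[:3,:3].T@(np.array(p)-T[:3,3]); return np.array([cx+f*q[0]/q[2],cy+f*q[1]/q[2]])
def save(n,im): cv2.imwrite('pics/'+n+'.png',cv2.cvtColor(im,cv2.COLOR_RGB2BGR))
E
python3 - <<'E'
from h import *
for n in ("top","scene"):
    im=ctrl.read_camera(n); save(n+"0",im); c=ctrl.get_calibration(n); print(n,c['fovy'],np.round(c['T'],3).tolist())
    for t in ("board_chipped","board_a","rack","slim_box","mug_1","jar_1","tin_1"):
        for r in ctrl.cut_out(t,n)[:5]:
            m=r['pixels']; v,u=np.nonzero(m); rr=cv2.minAreaRect(np.c_[u,v].astype(np.float32)) if len(u) else None
            print(t,round(r['confidence'],2),r['box'],len(u),rr)
E
```

```text
pics
top 42.35148949531278 [[-0.009, -0.999, 0.041, 509.604], [-1.0, 0.009, -0.003, 34.275], [0.002, -0.042, -0.999, 1549.548], [0.0, 0.0, 0.0, 1.0]]
board_chipped 0.57 [310.0, 164.1, 8.6, 55.5] 346 ((312.4459533691406, 191.32432556152344), (7.562353134155273, 53.42966842651367), 9.462322235107422)
board_a 0.88 [295.8, 164.0, 8.2, 51.0] 355 ((302.2432556152344, 189.04054260253906), (7.39795446395874, 52.93647384643555), 9.462322235107422)
board_a 0.69 [284.0, 160.4, 13.1, 52.6] 382 ((292.1099548339844, 187.72999572753906), (8.626703262329102, 53.740116119384766), 8.130102157592773)
board_a 0.57 [328.0, 168.4, 12.2, 51.8] 321 ((333.4300231933594, 193.989990234375), (6.505383014678955, 53.03300857543945), 8.130102157592773)
board_a 0.49 [316.6, 165.9, 14.7, 50.5] 287 ((322.9999694824219, 191.99998474121094), (5.656854629516602, 52.8915901184082), 8.130102157592773)
rack 0.92 [276.1, 179.4, 71.7, 46.4] 1290 ((311.9182434082031, 200.98863220214844), (63.00631332397461, 38.35405731201172), 7.907163143157959)
slim_box 0.83 [418.5, 182.7, 39.7, 66.1] 1773 ((438.7082824707031, 215.3163146972
[... 1901 characters left out ...]
 42.68817138671875), 24.623563766479492)
slim_box 0.79 [193.2, 146.7, 38.6, 67.2] 1730 ((211.9203643798828, 177.7707061767578), (28.611663818359375, 66.98628234863281), 16.389541625976562)
slim_box 0.29 [402.3, 181.4, 31.7, 33.9] 840 ((418.2941589355469, 197.32354736328125), (30.316951751708984, 32.49977493286133), 14.03624439239502)
mug_1 0.78 [412.5, 224.7, 40.2, 48.7] 1389 ((431.6391906738281, 247.5618438720703), (35.94325256347656, 46.19824981689453), 23.96249008178711)
jar_1 0.83 [176.5, 209.8, 29.2, 41.6] 946 ((189.65240478515625, 228.8719482421875), (36.99456787109375, 30.037378311157227), 83.6598129272461)
tin_1 0.77 [403.2, 181.8, 30.8, 32.5] 832 ((418.5, 197.5), (31.0, 31.0), 90.0)
```

```bash
python3 - <<'E'
import cv2,numpy as np
a=cv2.imread('pics/top0.png')[120:290,180:470]; b=cv2.imread('pics/scene0.png')[130:300,170:460]
im=np.vstack([cv2.resize(a,None,fx=1.75,fy=1.75,interpolation=2),cv2.resize(b,None,fx=1.75,fy=1.75,interpolation=2)])
cv2.imwrite('pics/ab.png',im)
E
python3 - <<'E'
from h import *
c=ctrl.get_calibration("top")
# box: project mask corners at z=50
import cv2
ctrl.read_camera("top")
def rect(t,z,i=0):
    m=ctrl.cut_out(t,"top")[i]['pixels']; v,u=np.nonzero(m)
    P=np.array([atz(c,x+.0,y+.0,z)[:2] for x,y in zip(u,v)],np.float32)
    r=cv2.minAreaRect(P); print(t,np.round(r[0],1),np.round(r[1],1),round(r[2],2), 'mean',P.mean(0).round(1))
rect("slim_box",50); rect("rack",50)
rect("board_chipped",118)
for i in range(4): rect("board_a",118,i)
rect("tin_1",40);rect("mug_1",96);rect("jar_1",83)
E
```

```text
Traceback (most recent call last):
IndexError: list index out of range
```

View pics/ab.png

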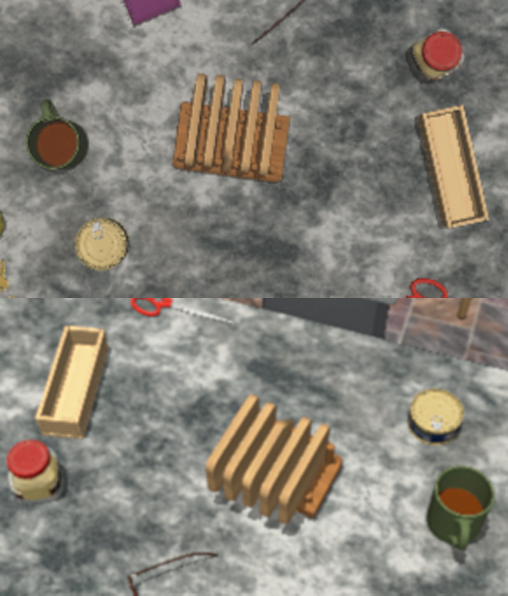

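The picture (top view above, scene below) shows the five boards in the rack, the middle one short at its front top corner, which agrees with the network in both views (top ≈ (312,191), scene ≈ (320,222)). The slim box is to the right of the rack in the top view.

```bash
cat >> h.py <<'E'
def rect(t,z,i=0,cam="top"):
    c=ctrl.get_calibration(cam)
    for _ in range(4):
        ctrl.read_camera(cam); R=ctrl.cut_out(t,cam)
        if len(R)>i and R[i]['confidence']>.4: break
    else: print(t,'none'); return
    v,u=np.nonzero(R[i]['pixels'])
    P=np.array([atz(c,x,y,z)[:2] for x,y in zip(u,v)],np.float32)
    r=cv2.minAreaRect(P); print(t,round(R[i]['confidence'],2),np.round(r[0],1),np.round(r[1],1),round(r[2],2),'mean',P.mean(0).round(1),'corners',cv2.boxPoints(r).round().tolist())
    return P
E
python3 - <<'E'
from h import *
rect("slim_box",50); rect("rack",45)
rect("board_chipped",118)
for i in range(4): rect("board_a",118,i)
rect("tin_1",40);rect("mug_1",96);rect("jar_1",83)
# fit rack pose + check boards: precise rows via scene camera tops
E
```

```text
slim_box 0.72 [ 531.5 -301.2] [196.1  79.4] 11.48 mean [ 531.4 -301.2] corners [[428.0, -282.0], [443.0, -360.0], [635.0, -321.0], [620.0, -243.0]]
rack 0.95 [573.4  66.8] [185.2 117.7] 81.64 mean [568.6  62.3] corners [[502.0, -16.0], [618.0, -33.0], [645.0, 150.0], [529.0, 167.0]]
board_chipped 0.51 [599.1  62.7] [ 14.1 143.6] 81.45 mean [598.7  62.9] corners [[527.0, 66.0], [669.0, 45.0], [671.0, 59.0], [529.0, 80.0]]
board_a 0.79 [609.3 119.8] [ 18.8 146.8] 81.32 mean [609.2 119.9] corners [[535.0, 122.0], [680.0, 99.0], [683.0, 118.0], [538.0, 140.0]]
board_a 0.62 [597.6  31.9] [ 17.3 146.7] 82.23 mean [600.2  32.6] corners [[524.0, 33.0], [669.0, 13.0], [671.0, 31.0], [526.0, 50.0]]
board_a 0.69 [610.7 119.4] [ 18.4 144. ] 82.06 mean [610.6 119.7] corners [[538.0, 120.0], [681.0, 100.0], [683.0, 118.0], [541.0, 138.0]]
board_a 0.51 [597.8  32.4] [ 17.9 147. ] 82.41 mean [600.5  32.6] corners [[524.0, 33.0], [670.0, 14.0], [672.0, 32.0], [526.0, 51.0]]
tin_1 0.82 [409.9 282.8] [82.  89.5] 26.52 mean [410.1 282.8] corners [[353.0, 305.0], [393.0, 224.0], [467.0, 261.0], [427.0, 341.0]]
mug_1 0.75 [577.1 349.6] [108.  89.] 50.97 mean [578.5 346.2] corners [[509.0, 336.0], [578.0, 280.0], [646.0, 364.0], [577.0, 420.0]]
jar_1 0.63 [ 715.  -269.4] [68.7 80.8] 29.23 mean [ 714.7 -268.5] corners [[665.0, -251.0], [705.0, -321.0], [765.0, -288.0], [725.0, -217.0]]
```

```bash
cat >> h.py <<'E'
from scipy.spatial.transform import Rotation as R_
PSI=np.radians(-8.4); S0=560.; N0=148.5   # rack origin along ex; chipped lane along n
ex=np.array([np.cos(PSI),np.sin(PSI),0]); en=np.array([-np.sin(PSI),np.cos(PSI),0]); ez=np.array([0,0,1.])
def rp(x,y,z): return ex*(S0+x)+en*(N0+y)+ez*z   # rack coords -> world
def quat(zax,yax):
    xax=np.cross(yax,zax); q=R_.from_matrix(np.c_[xax,yax,zax]).as_quat(); return [float(q[3]),*map(float,q[:3])]
def qpush(th,s=1):  # body leans back (+x), closing in push plane
    z=-ex*np.sin(th)-ez*np.cos(th); y=s*(ex*np.cos(th)-ez*np.sin(th)); return quat(z,y)
def qgrasp(th,s=1,e=ex,n=en): # tool axis along minus board z, board nose-down by th
    return quat(e*np.sin(th)-ez*np.cos(th),s*n)
E
python3 - <<'E'
from h import *
def t(name,p,q):
    r=ctrl.solve_ik(list(map(float,p)),q); print(name,np.round(p),None if r is None else np.round(r,2))
for s in (1,-1):
  for th in (.3,.45):
    for x in (125,25): t(('push',s,th),rp(x,0,50),qpush(th,s))
  t(('over',s),rp(150,0,250),qpush(.45,s))
  t(('grasp',s),rp(-110,0,65),qgrasp(.4,s))
  b=np.radians(11.5);be=np.array([np.cos(b),np.sin(b),0]);bn=np.array([-np.sin(b),np.cos(b),0])
  t(('box',s),np.array([531,-301,55])-25*be,qgrasp(0,s,be,bn))
cw=np.array(ctrl.get_calibration("wrist")['T']); st=ctrl.get_state(); 
q=st['ee_rot']; Rm=R_.from_quat([q[1],q[2],q[3],q[0]]).as_matrix(); print('cam in tool',Rm.T@(cw[:3,3]-st['ee_pos']),(Rm.T@cw[:3,:3]).round(2).tolist(), st['time_s'],q)
E
```

```text
('push', 1, 0.3) [699.  47.  50.] [ 0.18  0.89 -0.45  1.28  0.26  1.34 -0.42]
('push', 1, 0.3) [600.  61.  50.] [ 0.24  0.74 -0.52  1.57  0.26  1.2  -0.48]
('push', 1, 0.45) [699.  47.  50.] [ 0.13  0.97 -0.39  1.13  0.18  1.52 -0.37]
('push', 1, 0.45) [600.  61.  50.] [ 0.2   0.82 -0.46  1.45  0.19  1.37 -0.43]
('over', 1) [724.  43. 250.] [ 0.09  0.86 -0.36  0.9   0.12  1.85 -0.35]
('grasp', 1) [467.  81.  65.] [ 0.27  0.22 -0.69  2.38  0.97  0.41  0.17]
('box', 1) [ 507. -306.   55.] [ 0.91  0.55 -0.53  1.84  0.36  0.85  1.96]
('push', -1, 0.3) [699.  47.  50.] [ 0.53  1.23 -1.26  1.25  0.94  1.61  2.38]
('push', -1, 0.3) [600.  61.  50.] [ 0.64  1.12 -1.26  1.55  0.86  1.49  2.27]
('push', -1, 0.45) [699.  47.  50.] [ 0.47  1.3  -1.26  1.1   0.89  1.77  2.42]
('push', -1, 0.45) [600.  61.  50.] [ 0.6   1.2  -1.26  1.43  0.81  1.63  2.3 ]
('over', -1) [724.  43. 250.] [ 0.33  1.02 -1.04  0.88  0.59  1.95  2.56]
('grasp', -1) [467.  81.  65.] [-1.32  0.24  0.99  2.44 -0.04  0.22 -2.06]
('box', -1) [ 507. -306.   55.] [ 0.53  0.49 -0.07  1.86  0.05  0.79 -0.93]
cam in tool [  81.16589795    1.0801147  -143.47322045] [[0.0, -0.95, -0.31], [1.0, 0.0, 0.0], [-0.0, -0.31, 0.95]] 1.9 [-1.54205441e-05  9.75366294e-01  2.20591461e-01  7.10170925e-06]
```

Run:
```python
from h import *
ctrl.close()
ctrl.movep(list(rp(150,0,250)),qpush(.45))
ctrl.move_l(list(rp(150,0,140)),velocity=150)
c=ctrl.get_calibration("wrist"); im=ctrl.read_camera("wrist")
for t in ("board_chipped","board_a","rack"):
    for r in ctrl.cut_out(t,"wrist")[:5]:
        v,u=np.nonzero(r['pixels']); print(t,round(r['confidence'],2),[round(x) for x in r['box']],cv2.minAreaRect(np.c_[u,v].astype(np.float32)))
for x,z in ((97,30),(97,118),(-55,118)):
    for k in (-2,-1,0,1,2):
        for o in (-7,7):
            p=proj(c,rp(x,30*k+o,z)); cv2.circle(im,tuple(int(a) for a in p),2,(255,0,255),-1)
save("w1",im); s=ctrl.get_state(); print(s['time_s'],s['ee_pos'],s['grip_width'])
```

```text
board_chipped 0.59 [156, 180, 161, 53] ((234.7855682373047, 205.75509643554688), (160.10983276367188, 49.625797271728516), 1.818302869796753)
board_a 0.83 [145, 243, 160, 58] ((224.07069396972656, 271.7497253417969), (160.88279724121094, 52.83696746826172), 1.1852607727050781)
board_a 0.7 [121, 141, 199, 50] ((221.52215576171875, 166.82655334472656), (193.94541931152344, 44.53103256225586), 4.004173278808594)
board_a 0.7 [139, 213, 182, 59] ((228.39193725585938, 241.63137817382812), (179.05972290039062, 56.35570526123047), 0.40924862027168274)
board_a 0.67 [114, 112, 204, 32] ((216.41424560546875, 128.3439483642578), (199.24220275878906, 30.3489990234375), 1.468800663948059)
rack 0.88 [156, 83, 139, 65] ((224.5, 117.0), (64.0, 133.0), 90.0)
6.4833 [725.01718171  43.31763344 141.76077781] 0.19983506480608706
```

View pics/w1.png

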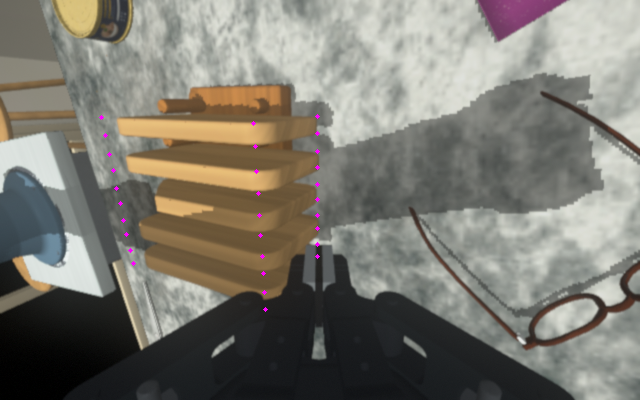

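The wrist view shows the five boards' tops (u 120–280), the middle one at v≈180–233 with its top cut short at the front (u≈156). My projected marks agree to within a few mm; I'll zoom to check the lane.

```bash
python3 -c "
import cv2
a=cv2.imread('pics/w1.png')[100:300,140:340];cv2.imwrite('pics/w1c.png',cv2.resize(a,None,fx=3,fy=3,interpolation=2))"
```

```text
(no output)
```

View pics/w1c.png

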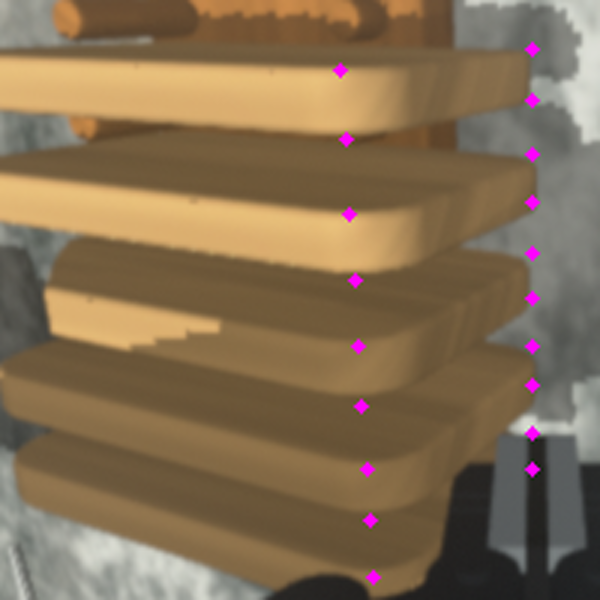

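The lane and back end match the marks to about 2 mm. Going down and pushing.

Run:
```python
from h import *
ctrl.move_l(list(rp(138,0,47)),qpush(.45),velocity=120)
f0=np.array(ctrl.get_state()['force']); print('f0',f0.round(1))
for x in list(range(120,34,-6)):
    ctrl.move_l(list(rp(x,0,47)),velocity=50)
    s=ctrl.get_state(); f=np.array(s['force'])-f0
    print(x,round(float(f@ex),1),round(float(f@en),1),round(float(f[2]),1),round(s['time_s'],1))
    if np.linalg.norm(f)>25: break
im=ctrl.read_camera("scene"); save("s2",cv2.resize(im[150:290,220:420],None,fx=3,fy=3,interpolation=2))
```

```text
f0 [-0.1  0.4  1. ]
120 1.2 -1.1 -0.7 7.9
114 -0.1 -0.4 -1.2 8.2
108 0.6 0.4 -1.2 8.5
102 1.8 0.5 -1.4 8.7
96 0.0 -0.3 -0.8 9.0
90 0.5 -0.3 -0.9 9.3
84 0.9 0.6 -0.8 9.5
78 0.7 0.1 -0.9 9.8
72 -0.1 -1.2 -0.8 10.1
66 0.8 -0.3 -0.3 10.3
60 1.0 -0.5 -0.7 10.6
54 0.2 -0.3 -0.7 10.9
48 0.0 -0.5 -1.2 11.1
42 0.8 -0.6 0.5 11.4
36 2.3 1.4 2.2 11.7
```

View pics/s2.png

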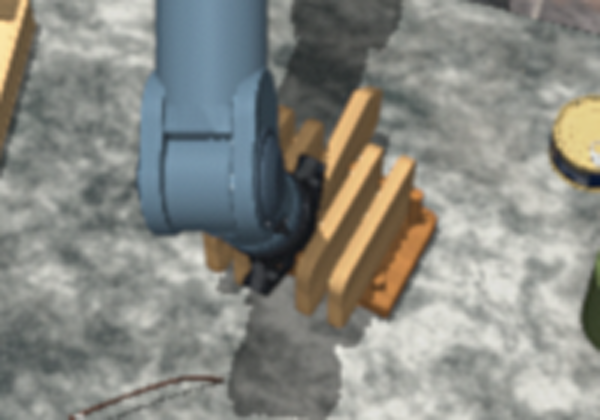

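The scene crop shows the middle board slid forward by about half its length, neighbours still standing. Second stage, higher and steeper, in small steps with top view.

```bash
cat >> h.py <<'E'
def chip_s(z=100):
    c=ctrl.get_calibration("top"); ctrl.read_camera("top"); R=ctrl.cut_out("board_chipped","top")
    if not R: return None
    v,u=np.nonzero(R[0]['pixels']); P=np.array([atz(c,x,y,z) for x,y in zip(u,v)])
    s=P@ex-S0; n=P@en-N0; return round(R[0]['confidence'],2),np.percentile(s,[1,99]).round(),np.percentile(n,[1,99]).round()
E
python3 - <<'E'
from h import *
print(chip_s())
ctrl.move_l(list(rp(50,0,49)),velocity=100)
ctrl.move_l(list(rp(50,0,62)),qpush(.3),velocity=60)
f0=np.array(ctrl.get_state()['force'])
for x in (38,32,27):
    ctrl.move_l(list(rp(x,0,62)),velocity=40)
    s=ctrl.get_state(); f=np.array(s['force'])-f0
    print(x,round(float(f@ex),1),round(float(f@en),1),round(float(f[2]),1),round(s['time_s'],1),chip_s())
    if np.linalg.norm(f)>20: break
im=ctrl.read_camera("top"); save("t3",cv2.resize(im[140:290,240:390],None,fx=4,fy=4,interpolation=2))
E
```

```text
(0.7, array([-118.,   19.]), array([-12.,  11.]))
38 1.8 -0.7 0.9 12.9 (0.73, array([-120.,    7.]), array([-12.,  13.]))
32 3.3 -1.7 2.3 13.3 (0.82, array([-124.,   -0.]), array([-13.,  10.]))
27 3.5 -1.0 4.8 13.7 (0.68, array([-130.,   -6.]), array([-13.,  10.]))
```

View pics/t3.png

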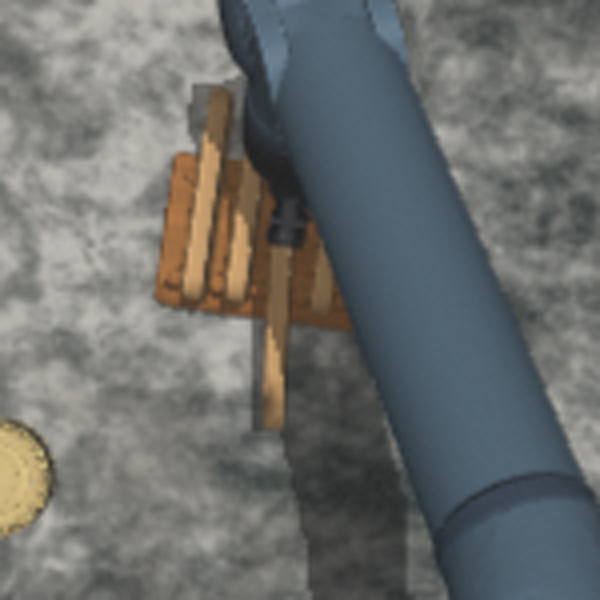

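The top view shows the chipped board sticking well out over the lip (end at ≈(272,425) in the crop); neighbours untouched. A further 10–12 mm gives margin.

Run:
```python
from h import *
ctrl.move_l(list(rp(34,0,66)),velocity=60)
f0=np.array(ctrl.get_state()['force'])
for x in (26,20,15):
    ctrl.move_l(list(rp(x,0,66)),velocity=40)
    s=ctrl.get_state(); f=np.array(s['force'])-f0
    print(x,round(float(f@ex),1),round(float(f@en),1),round(float(f[2]),1),round(s['time_s'],1),chip_s())
    if np.linalg.norm(f)>20: break
ctrl.move_l(list(rp(60,0,68)),velocity=120)
ctrl.wait(.3)
print(chip_s())
ctrl.move_l(list(rp(125,0,90)),qpush(.3),velocity=200)
ctrl.move_l(list(rp(130,0,220)),velocity=250)
print(chip_s(),ctrl.get_state()['time_s'])
im=ctrl.read_camera("scene"); save("s4",cv2.resize(im[150:290,220:420],None,fx=3,fy=3,interpolation=2))
```

```text
26 0.8 0.4 1.6 14.5 (0.88, array([-140.,   -9.]), array([-13.,  12.]))
20 -0.8 0.9 1.3 14.9 (0.69, array([-141.,  -15.]), array([-13.,  11.]))
15 -0.0 1.0 0.9 15.2 (0.57, array([-141.,  -20.]), array([-15.,  13.]))
(0.65, array([-141.,   -4.]), array([-13.,  12.]))
(0.34, array([-81.,  20.]), array([229., 324.])) 17.5333
```

View pics/s4.png

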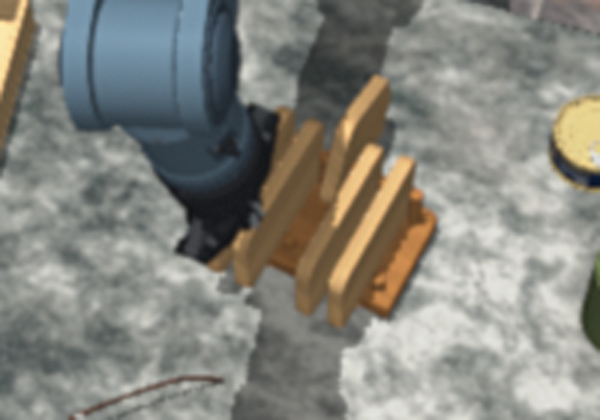

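The scene view shows the chipped board tipped nose-down between its neighbours (front top at ≈(365,110) raised/forward, back gone), the four sound boards upright. Next a look from the front side to fit its pose.

```bash
cat >> h.py <<'E'
from scipy.optimize import minimize
OUT=[(-75,0),(75,0),(75,80),(67,88),(-33,88),(-75,48)]
def pts(o,th,al=0.):  # world points of board; o in rack coords, th nose-down, al yaw in rack
    P=[]
    for u,h in OUT:
        for t in (-7,7):
            x=u*np.cos(th)-h*np.sin(th); z=u*np.sin(th)+h*np.cos(th)
            P.append(rp(o[0]+x*np.cos(al)-t*np.sin(al),o[1]+x*np.sin(al)+t*np.cos(al),o[2]+z))
    return P
def sil(c,P):
    m=np.zeros((400,640),np.uint8); q=np.array([proj(c,p) for p in P])
    cv2.fillConvexPoly(m,cv2.convexHull(np.round(q*16).astype(np.int32)),1,shift=4); return m>0
def pose_from(p): # x,y,th,al -> board origin resting on lip edge (x=-53,z=33) 
    x,y,th,al=p; return (x,y,33+(x+53)*-0+np.tan(th)*(x+53)),th,al
def fit(views,p0):
    def cost(p):
        e=0
        for c,m in views:
            s=sil(c,pts(*pose_from(p))); e+=1-(s&m).sum()/(s|m).sum()
        return e
    return min((minimize(cost,np.array(p0)+d,method='Nelder-Mead',options=dict(initial_simplex=np.array(p0)+d+np.vstack([np.zeros(4),np.diag([8,4,.1,.05])]))) for d in ([0,0,0,0],[-8,0,.05,0])),key=lambda r:r.fun)
E
python3 - <<'E'
from h import *
ctrl.movep(list(rp(-110,0,230)),qgrasp(.3))
ctrl.let_go()
V=[]
for n in ("wrist","top"):
    c=ctrl.get_calibration(n); im=ctrl.read_camera(n)
    for r in ctrl.cut_out("board_chipped",n)[:2]: print(n,round(r['confidence'],2),[round(x) for x in r['box']])
    if n=="wrist": w=im; cw=c
    R=ctrl.cut_out("board_chipped",n)
    if R and R[0]['confidence']>.4: V.append((c,R[0]['pixels']))
r=[fit([v],[-65,0,.4,0]) for v in V]+[fit(V,[-65,0,.4,0])]
for q in r: print(q.x.round(3),round(q.fun,3))
for p in pts(*pose_from(r[0].x)): cv2.circle(w,tuple(int(a) for a in proj(cw,p)),2,(255,0,255),-1)
save("w5",w); print(ctrl.get_state()['time_s'])
E
```

```text
wrist 0.96 [306, 91, 23, 154]
top 0.69 [319, 164, 12, 53]
top 0.52 [306, 198, 11, 49]
[-64.494   0.608   0.278   0.067] 0.149
[-65.    0.    0.4   0. ] 1.0
[-64.494   0.608   0.278   0.067] 1.149
19.9417
```

View pics/w5.png

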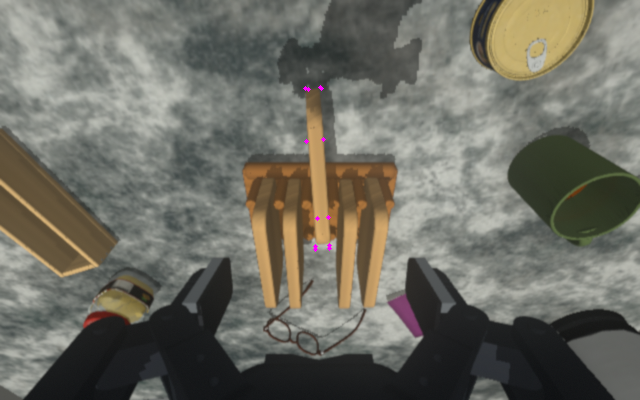

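The wrist view (robot side up) shows the board sticking out nose-down from (314,90) to (323,243), with the sound boards in place. I'll refit with the nose-on-table constraint and check the rack's front edge.

```bash
cat >> h.py <<'E'
from scipy.optimize import brentq
def con(p):
    x,y,al=p; g=lambda t:33+np.tan(t)*(x+53)-75*np.sin(t); return np.r_[x,y,brentq(g,.05,.9),al]
def fitc(views,p0=(-65,0,0)):
    def cost(p):
        e=0
        for c,m in views:
            s=sil(c,pts(*pose_from(con(p)))); e+=1-(s&m).sum()/(s|m).sum()
        return e
    p0=np.array(p0,float); r=minimize(cost,p0,method='Nelder-Mead',options=dict(initial_simplex=p0+np.vstack([np.zeros(3),np.diag([-8,4,.05])]))); return con(r.x),r.fun
E
python3 - <<'E'
from h import *
c=ctrl.get_calibration("wrist"); ctrl.read_camera("wrist"); R=ctrl.cut_out("board_chipped","wrist"); m=R[0]['pixels']
print(R[0]['confidence'],fitc([(c,m)]))
for u in (260,370):
    p=atz(c,u,163,31); print('front edge',p@ex-S0,p@en-N0)
p=atz(c,245,163,31);q=atz(c,397,163,31); print('ends n',p@en-N0,q@en-N0)
r=ctrl.cut_out("rack","wrist"); print([(round(k['confidence'],2),np.round(k['box'],1)) for k in r[:2]])
c=ctrl.get_calibration("top"); ctrl.read_camera("top"); 
for r in ctrl.cut_out("board_chipped","top"): print('top',r['confidence'],r['box'],fitc([(c,r['pixels'])]))
E
```

```text
0.59 (array([-60.58387339,   0.71564515,   0.40753446,   0.06269051]), np.float64(0.2027367662945625))
front edge -58.66838990046182 -68.5469411292259
front edge -58.73357235263774 59.543235604409205
ends n -86.01728944664436 90.97663669263562
[(0.8, array([242.1, 160.9, 157.8,  80.7]))]
top 0.51 [307.3, 198.0, 5.5, 50.8] (array([-67.49289165,   0.62613163,   0.37297521,   0.07420119]), np.float64(0.15877437325905297))
```

Middle is only about 3–9 mm past the lip, so I'll grasp, draw it ~12 mm further, release (milestone 1 with margin), look, and re-grasp.

```bash
cat >> h.py <<'E'
L=-57.
def bp(x,y=.7,al=.065):
    th=brentq(lambda t:33+np.tan(t)*(x-L)-75*np.sin(t),.05,.9); return np.array([x,y,33+np.tan(th)*(x-L)]),th,al
def tcp(x,u=-25,h=46,back=0,y=.7,al=.065):
    o,th,al=bp(x,y,al); h=h+back
    a=u*np.cos(th)-h*np.sin(th); z=u*np.sin(th)+h*np.cos(th)
    e=ex*np.cos(al)+en*np.sin(al); n=en*np.cos(al)-ex*np.sin(al)
    return list(rp(o[0]+a*np.cos(al),o[1]+a*np.sin(al),o[2]+z)),qgrasp(th,1,e,n)
E
python3 - <<'E'
from h import *
ctrl.movep(*tcp(-64,back=70))
ctrl.move_l(*tcp(-64),velocity=120)
s=ctrl.get_state(); print(s['force'],s['ee_pos'])
ctrl.close(); s=ctrl.get_state(); print('grip',s['grip_width'],s['gripper_force'],s['force'])
a=tcp(-64);b=tcp(-76); print(a,b)
ctrl.move_l(*b,velocity=40)
s=ctrl.get_state(); print(s['force'])
ctrl.let_go(); ctrl.wait(.5)
c=ctrl.get_calibration("wrist"); im=ctrl.read_camera("wrist"); save("w6",im)
c=ctrl.get_calibration("top"); ctrl.read_camera("top"); print(chip_s(),ctrl.get_state()['time_s'])
E
```

```text
[-0.52016463 -0.15366313  0.19098075] [474.10355098  79.0961061   64.15074835]
grip 13.195462637317677 60.88832527399063 [-1.66810331  0.77929002  1.51902837]
([np.float64(471.3221806199344), np.float64(78.50808300443308), np.float64(62.14009311280901)], [0.2037902957074908, 0.03993501604072769, 0.9781643454785358, -0.008320042297229555]) ([np.float64(461.3464026284454), np.float64(80.10604853730241), np.float64(60.47335119718349)], [0.17581977556424527, 0.04015598872732651, 0.9835768286771185, -0.007178104159991944])
[-1.02943896 -1.27642187  5.44517205]
(0.64, array([-125.,  -13.]), array([-10.,  11.])) 23.8833
```

View pics/w6.png

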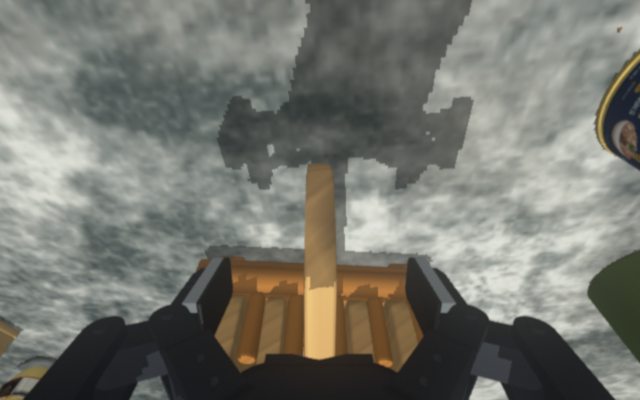

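Run:
```python
from h import *
c=ctrl.get_calibration("wrist")
for v,z in ((165,45),(165,0),(262,31)):
    p=atz(c,320,v,z); print(v,z,p@ex-S0,p@en-N0)
b=np.radians(11.5)
be=np.array([np.cos(b),np.sin(b),0]);bn=np.array([-np.sin(b),np.cos(b),0])
p0=ctrl.get_state()['ee_pos']
for nm,p,q in (('lift',np.array(p0)+[0,0,120],tcp(-76)[1]),('box',np.array([531.5,-301.2,170])-25*be,qgrasp(0,1,be,bn)),('boxlow',np.array([531.5,-301.2,54])-25*be,qgrasp(0,1,be,bn))):
    r=ctrl.solve_ik(list(map(float,p)),q); print(nm,r is not None and np.round(r,2))
print(np.round(ctrl.get_state()['q'],2))
```

```text
165 45 -162.3774496038282 -4.624598008111093
165 0 -134.58886692192567 -2.573290476681052
262 31 -76.1236314445502 1.3177784185150188
lift [ 0.72 -0.09 -1.02  2.27  0.1   0.59  1.11]
box [ 1.08  0.44 -0.75  1.77  0.34  1.07  1.98]
boxlow [ 1.    0.59 -0.65  1.84  0.45  0.87  1.9 ]
[ 0.3   0.22 -0.69  2.37  0.83  0.39  0.39]
```

Front end is where expected (middle ≈ 15 mm past the lip). Re-grasp, lift and carry to above the box.

```bash
cat >> h.py <<'E'
b_=np.radians(11.5); be=np.array([np.cos(b_),np.sin(b_),0]); bn=np.array([-np.sin(b_),np.cos(b_),0]); BC=np.array([532.4,-305.8,0])
def bx(x,y,z): return [float(a) for a in BC+be*x+bn*y+ez*z]
QB=qgrasp(0,1,be,bn)
E
python3 - <<'E'
from h import *
ctrl.close(); s=ctrl.get_state(); print('grip',s['grip_width'],s['force'])
p=np.array(s['ee_pos'])
ctrl.move_l(list(p+[0,0,125]),velocity=120)
s=ctrl.get_state(); print('lift',s['grip_width'],s['force'],s['time_s'])
try: ctrl.move_l(bx(-25,0,170),QB,velocity=220)
except ctrl.PlanningError as e: print(e); ctrl.movep(bx(-25,0,170),QB)
s=ctrl.get_state(); print(s['grip_width'],s['force'],s['time_s'],s['ee_pos'])
c=ctrl.get_calibration("wrist"); im=ctrl.read_camera("wrist")
for r in ctrl.cut_out("slim_box","wrist")[:2]: print(r['confidence'],r['box'])
for x in (-98,98,-91,91):
    for y in (-35,35,-28,28):
        if (abs(x)==98)==(abs(y)==35):
            q=proj(c,bx(x,y,50)); cv2.circle(im,(int(q[0]),int(q[1])),2,(255,0,255),-1)
for u,h in OUT:
    for t in (-7,7):
        q=proj(c,bx(u,t,124+h)); cv2.circle(im,(int(q[0]),int(q[1])),2,(0,255,255),-1)
save("w7",im)
E
```

```text
grip 13.183657001318604 [-1.34709266 -0.80108309  2.54706309]
lift 13.525752102411445 [ 0.07865225 -0.16165418 -1.66975746] 25.725
13.31616771146468 [ 0.41422499  0.32454055 -0.45394059] 27.6667 [ 507.96351793 -309.31274063  170.01111731]
0.92 [274.3, 109.7, 85.9, 142.1]
```

View pics/w7.png

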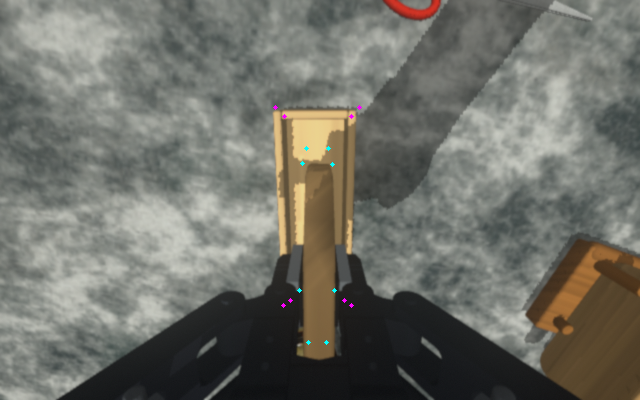

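The view shows the board held between the pads, its front end at ≈(318,165), about 7 mm further along than modelled and perhaps slightly pitched; the box rim matches the marks to 2 mm. I'll fit the held board's pitch from the masks.

Run:
```python
from h import *
c=ctrl.get_calibration("wrist"); ctrl.read_camera("wrist")
R=ctrl.cut_out("board_chipped","wrist"); print([(round(r['confidence'],2),np.round(r['box'])) for r in R[:2]])
ct=ctrl.get_calibration("top"); ctrl.read_camera("top"); Rt=ctrl.cut_out("board_chipped","top"); print([(round(r['confidence'],2),np.round(r['box'])) for r in Rt[:2]])
cs=ctrl.get_calibration("scene"); ctrl.read_camera("scene"); Rs=ctrl.cut_out("board_chipped","scene"); print([(round(r['confidence'],2),np.round(r['box'])) for r in Rs[:2]])
st=ctrl.get_state()['ee_pos']
def P(p): # offset du, pitch nose-down th about TCP ref (u=-25,h=46)
    du,dh,th=p; out=[]
    for u,h in OUT:
        u1=u+25+du; h1=h-46+dh
        for t in (-7,7): out.append(np.array(st)+be*(u1*np.cos(th)-h1*np.sin(th))+bn*t+ez*(u1*np.sin(th)+h1*np.cos(th)))
    return out
def iou(c,m,p,own):
    s=sil(c,P(p)); 
    if own: s=s.copy(); s[250:]=0; m=m.copy(); m[250:]=0
    return (s&m).sum()/max((s|m).sum(),1)
for name,V in (('w',[(c,R,1)]),('s',[(cs,Rs,0)]),('ws',[(c,R,1),(cs,Rs,0)])):
    V=[v for v in V if v[1]]
    if not V: continue
    f=lambda p:-sum(iou(k,r[0]['pixels'],p,o) for k,r,o in V)-0
    best=min(((f((d,h,t)),d,h,t) for d in range(-12,21,4) for h in (-10,-5,0,5,10) for t in np.arange(-.3,.31,.05)))
    r=minimize(f,best[1:],method='Nelder-Mead',options=dict(initial_simplex=np.array(best[1:])+np.vstack([np.zeros(3),np.diag([3,3,.05])])))
    print(name,np.round(best,2),r.x.round(2),round(r.fun,3))
v,u=np.nonzero(R[0]['pixels']); print([(y,u[v==y].min(),u[v==y].max()) for y in range(int(v.min()),int(v.max())+1,12)])
```

```text
[(0.58, array([302., 165.,  37., 194.]))]
[(0.76, array([440., 185.,  21.,  57.])), (0.68, array([417., 181.,  40.,  70.]))]
[(0.58, array([190., 128.,  26.,  50.]))]
w [ -0.96   4.   -10.     0.15] [  4.95 -11.19   0.13] -0.964
s [-0.78  4.   -5.    0.1 ] [ 5.28 -5.56  0.08] -0.778
ws [ -1.74   4.   -10.     0.15] [ 4.03 -9.92  0.15] -1.737
[(164, np.int64(309), np.int64(328)), (176, np.int64(306), np.int64(332)), (188, np.int64(305), np.int64(332)), (200, np.int64(305), np.int64(333)), (212, np.int64(304), np.int64(333)), (224, np.int64(304), np.int64(334)), (236, np.int64(304), np.int64(334)), (248, np.int64(303), np.int64(334)), (260, np.int64(303), np.int64(334)), (272, np.int64(303), np.int64(335)), (284, np.int64(302), np.int64(334)), (296, np.int64(303), np.int64(334)), (308, np.int64(303), np.int64(334)), (320, np.int64(304), np.int64(333)), (332, np.int64(303), np.int64(334)), (344, np.int64(303), np.int64(334)), (356, np.int64(304), np.int64(333))]
```

Both views agree: nose-down 0.13 rad, board ~9 mm lower in the grip. Level it and lower by feel.

Run:
```python
from h import *
q=qgrasp(-.13,1,be,bn)
ctrl.move_l(bx(-29.5,-1.5,140),q,velocity=100)
ctrl.move_l(bx(-29.5,-1.5,74),velocity=100)
f0=np.array(ctrl.get_state()['force']); print(f0.round(1))
for z in np.arange(72,55,-1.5):
    ctrl.move_l(bx(-29.5,-1.5,z),velocity=25)
    s=ctrl.get_state(); f=np.array(s['force'])-f0; print(z,f.round(1),round(s['time_s'],1))
    if f[2]>3: break
ctrl.wait(.2); print((np.array(ctrl.get_state()['force'])-f0).round(1))
im=ctrl.read_camera("top"); c=ctrl.get_calibration("top"); q=proj(c,BC); a=im[int(q[1])-50:int(q[1])+50,int(q[0])-60:int(q[0])+60]
im=ctrl.read_camera("scene"); c=ctrl.get_calibration("scene"); q=proj(c,BC); b=im[int(q[1])-50:int(q[1])+50,int(q[0])-60:int(q[0])+60]
save("p8",np.hstack([cv2.resize(x,None,fx=3.3,fy=3.3,interpolation=2) for x in (a,b)]))
```

```text
[ 0.2 -0.8 -0.8]
72.0 [-0.5  0.5 -0.1] 29.6
70.5 [ 0.4  1.  -0.6] 29.8
69.0 [-0.5 -0.   0.7] 30.1
67.5 [ 0.2  0.7 -0.8] 30.3
66.0 [ 0.1 -0.1  0.3] 30.6
64.5 [-3.2  0.8  5.9] 30.8
[-1.8  1.   4.8]
```

View pics/p8.png

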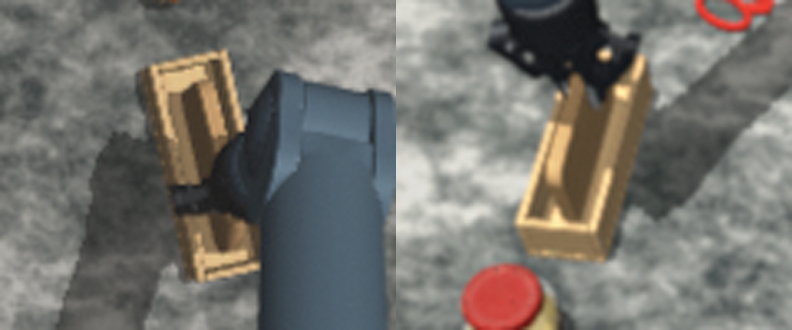

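The board stands inside the box with its floor contact felt (5 N). Release and withdraw.

Run:
```python
from h import *
ctrl.let_go(); ctrl.wait(.3)
s=ctrl.get_state(); print(s['grip_width'],np.round(s['force'],1))
zax=be*np.sin(-.13)-ez*np.cos(-.13)
ctrl.move_l(list(np.array(s['ee_pos'])-zax*60),velocity=80)
ctrl.move_l(list(np.array(ctrl.get_state()['ee_pos'])+[0,0,80]),velocity=150)
for cam in ("wrist","top","scene"):
    c=ctrl.get_calibration(cam); ctrl.read_camera(cam)
    for r in ctrl.cut_out("board_chipped",cam)[:2]:
        m=r['pixels']; v,u=np.nonzero(m)
        def P(p):
            dx,dy,ro=p; return [np.array(bx(uu+dx,dy+t*np.cos(ro)+h*np.sin(ro),7+h*np.cos(ro))) for uu,h in OUT for t in (-7,7)]
        def f(p):
            k=sil(c,P(p)); return -(k&m).sum()/max((k|m).sum(),1)
        best=min((f((dx,dy,ro)),dx,dy,ro) for dx in range(-15,16,5) for dy in range(-20,21,5) for ro in np.arange(-.6,.61,.15))
        print(cam,round(r['confidence'],2),np.round(r['box']),np.round(best,2))
print(ctrl.get_state()['time_s'])
```

```text
85.31064795408788 [ 0.   0.5 -0.7]
wrist 0.75 [309. 146.  18. 155.] [-0.7 -5.  -5.   0. ]
top 0.95 [432. 190.  19.  56.] [-0.58 -5.    0.    0.  ]
scene 0.95 [199. 150.  24.  47.] [-0.88 -5.    0.    0.  ]
34.0
```

The board stands upright near the box's middle in all three views.

```bash
python3 -c "
from plant import ctrl
print(ctrl.finish_job())"
```

```text
the job is handed in; nothing more can be done
None
```

The chipped board was pushed out, stayed nose down by itself, and now stands upright on its long edge in the slim box, let go and about 5 mm off centre by the camera fits. The four sound boards looked upright when last seen, before the lift. The job was handed in at about 34 s; it gave no verdict.

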